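# Put the used battery in the pot and lid it

## Task

Put the used battery that stands on the desk into the wider of the two open pots, then close that pot with the lid that fits it: plug side down, fully seated and level all round, set down gently and not dropped or rammed on. Leave the pots standing where they are, and do not disturb the small lid, the mug or the stapler.

Things in the scene. Friction and masses are not known exactly. Their poses are not given: they have to be found in the camera images.
- wide_pot: The wider open round pot, dark steel, standing on the desk: outer diameter 92 mm, inner diameter 86 mm (3 mm wall), 70 mm high, inner floor 5 mm up, about 0.45 kg, loose. Origin at the centre of its underside, z up along its axis. Stands to the left or to the right of the small pot.
- small_pot: A smaller open round pot of the same make, empty, loose, a bystander: outer diameter 68 mm, 60 mm high. Origin at the centre of its underside, z up.
- wide_lid: Lid of the wide pot, knob up on the desk, loose, ~0.12 kg. Upward from its origin (centre of the underside, z up): black rubber plug 8 mm deep, 80 mm across, tapering to 72 mm at the bottom; wooden plate 98 mm across, from 8 to 13 mm; straight round wooden knob 26 mm across, from 13 to 41 mm. Seated, the plug is in the mouth, the plate on the rim, and the origin 62 mm above the pot's.
- small_lid: The lid of the small pot, of the same make, a bystander: plate 72 mm across, plug 56 mm across and 8 mm deep, knob 20 mm across, 41 mm high in all. Origin at the centre of the plug's underside, z up. Lies to the left or right of the wide lid.
- battery: The used AA cell, black with light ends, standing upright on the desk near the right of the work, loose, about 23 g: 14 mm diameter, 50 mm high. Origin at the centre of its underside, z up along it as it stands at the start.
- battery_mid (a point): The middle of the battery, 25 mm up from its origin along its axis.
- mug: A white mug with a handle, 92 mm across without the handle, 95 mm high, at the far right; a bystander. Origin on its underside.
- stapler: A black desk stapler, 144 x 39 x 54 mm, at the right; a bystander. Origin on its underside.
- wide_pot_rim (a point): The centre of the wide pot's mouth, level with the rim, 70 mm above the pot's origin.
Not all that is in view belongs to the job. Leave any green look-alike of the wide_lid alone.

How it is judged:
By the outcome, as a careful person would: the job done as asked, in the order asked, and still so for the second after the job is handed in, with the robot touching nothing.
It also fails if it takes over 59 s, if anything falls off the work surface, if the arm or the gripper's body presses on something with over 40 N, if the wrist force passes 120 N, or if a joint passes its speed limit or range.

## Robot

A 6-joint arm with a two-finger parallel gripper is mounted at the origin on a cart in front of the work surface, level with it; the furniture and walls round the work are solid. World frame = base frame: x ahead of the robot, y to its left, z up, the work surface at z = 0. Lengths are in mm, angles in rad, forces in N, time in s.
With the tool pointing down it reaches from about 300 to 875 mm from the base axis. Payload 6.4 kg.
Tool frame: the origin (TCP) lies at the very end of the fingers, on their centre line; the grasp point (between the pads) lies 19 mm behind it; x points along the fingers, y is the direction in which the jaws open and shut, and the axes are right-handed (so a half turn about x gives the same grasp; the last joint's range is limited). The gripper opens to 88 mm and grips with 3 to 60 N. Pads are 18 mm wide; open, the fingers measure 123 mm over their backs; the gripper's body (75 mm by 187 mm) begins 45 mm behind the grasp point.
Start: joints at [-0.206, 0.181, 1.607, -0, 1.354, -0.206], TCP at [575.014, 0.015, 238.714] pointing down, gripper open.
Joint ranges: [-2.99, 2.99], [-0.89, 2.07], [0.3, 2.58], [-1.14, 4.28], [0, 2.63], [-3.12, 3.12]. Speed limits (rad/s): [2.57, 2.57, 3.01, 3.14, 3.14, 3.14].

## Interface

Orientations are given as a 3x3 rotation matrix whose columns are the frame's x, y, z axes.
In Python, from plant import arm gives the robot as it stands.
- The arm moves only by the shell command python3 -m jog 'ROWS' [OPENING] [FORCE]. ROWS is JSON, a list of rows, each a list of 6 numbers: the shift along the tool's x, y, z in m, then the turn, a rotation vector about the tool's x, y, z in degrees. A call has 1 to 12 rows; each row is the pose to reach, as a shift and turn from the pose measured when the call began, along the tool's axes at that moment; what a row does not reach only later rows make up. A row lasts 1/8 s, in which the tool goes at most 62.5 mm and 10.7 degrees, less where a joint would pass 70% of its speed; a pose out of reach is approached as far as the arm can. A call with a gripper value outside its range is refused whole. OPENING is the opening in per cent of the stroke, from 0 (shut) to 100 (fully open), set as the call begins (- or left out, the last holds). The fingers move at their own pace and stop on an object; FORCE is the grip in N (left out, the last holds). Time passes only in rows, so rows that repeat a pose let the fingers close. It gives the time, the measured TCP pose, the force and the opening at its end, in the units of the state.
- arm.observe(): the state, without advancing time (a new reading comes with each control period).
- arm.grab_frame(name): name is "scene" or "side" or "wrist"; returns a dict with "image" (384x512x3 uint8, blue, green, red), "fx", "fy", "cx", "cy" (pixels), "view" (4x4, takes a point from world to camera coordinates); the wrist camera has in their place "mount" (4x4, takes a point from camera to tool coordinates, whose origin is the TCP and whose axes are the tool frame's). Camera axes: x right, y down, z forward; pixel columns grow to the right and rows downward; lengths in mm; the calibration is good to about 2 mm. A picture is of the moment at which its call begins: read the wrist's pose just before it. There is no depth.
- arm.finish_job(): hands the job in, once; it reports no verdict.
The state is a dict: "time_s": time; "q": joint angles; "qvel": joint speeds; "effort": joint torques, N m; "position": TCP position; "orientation": TCP orientation; "ft_force": force on the tool from outside, world axes, zero at the start; "wrist_torque": the same for the moment, N m; "finger_gap": finger opening in mm.
Only numpy, scipy, OpenCV 4.12 (cv2) and the standard library are available. Lean on these libraries where they do the work, as an engineer would, in place of code of your own. Each camera call takes 0.05 s, during which the arm holds its last target.

## Working session

There is one attempt and no reset: what is moved stays moved. The work goes in short steps, Python scripts to look and compute and a shell command to move; the robot and the scene stay as the last step left them, time stands still between calls to the robot, and variables do not carry over. Pictures are saved under pics/ and viewed, and the job is handed in when it is done.

```bash
ls; mkdir -p pics
python3 - <<'E'
from plant import arm
import cv2,numpy as np,pickle
s=arm.observe();print(s)
d={}
for n in("scene","side","wrist"):
    f=arm.grab_frame(n);d[n]=f;cv2.imwrite(f"pics/{n}0.png",f["image"])
    print(n,f["fx"],f["cx"],f["cy"],f.get("view",f.get("mount")))
pickle.dump((s,d),open("f0.pkl","wb"))
E
```

```text
pics
{'time_s': 0.0, 'q': array([-2.06310188e-01,  1.81491497e-01,  1.60799979e+00,  2.73364158e-05,
        1.35377082e+00, -2.06317930e-01]), 'qvel': array([ 0.0012447 , -0.00174762, -0.00124515, -0.00203486,  0.00151862,
        0.00029547]), 'effort': array([-5.85923790e-04, -4.33866942e+01, -3.41848969e+01,  7.00952648e-02,
        3.87157314e-02, -1.54040990e-04]), 'position': array([5.74478507e+02, 1.29284587e-01, 2.37841953e+02]), 'orientation': array([[-1.62858525e-03,  9.99998674e-01,  1.53360089e-06],
       [ 3.68116923e-04,  2.13311340e-06, -9.99999932e-01],
       [-9.99998606e-01, -1.62858457e-03, -3.68119909e-04]]), 'ft_force': array([0.70510237, 0.04289299, 0.19332253]), 'wrist_torque': array([-0.00252646,  0.02764631,  0.02774876]), 'finger_gap': 88.0436178690478}
scene 412.5319049057237 253.63669214075486 190.8713000276579 [[ 9.05930275e-01 -4.23129711e-01 -1.58614127e-02 -5.11471475e+02]
 [-3.27999381e-01 -6.77578672e-01 -6.58257965e-01  1.17076889e+02]
 [ 2.67781148e-01  6.01538353e-01 -7.52625316e-01  1.24023756e+03]
 [ 0.00000000e+00  0.00000000e+00  0.00000000e+00  1.00000000e+00]]
side 475.24833528039676 253.10964280859469 195.61439355178265 [[-5.38121613e-01 -8.42646090e-01  1.93053669e-02  1.54754828e+02]
 [-3.50069289e-01  2.02604768e-01 -9.14550600e-01  2.70465540e+02]
 [ 7.66731128e-01 -4.98897660e-01 -4.04010523e-01  9.79099398e+02]
 [ 0.00000000e+00  0.00000000e+00  0.00000000e+00  1.00000000e+00]]
wrist 279.1216009589331 255.7432948343875 188.75222237161546 [[ 3.91332554e-04 -3.23651301e-01  9.46176348e-01 -1.45827033e+02]
 [ 9.99999522e-01 -7.21216739e-04 -6.60294568e-04 -7.59563568e-01]
 [ 8.96103417e-04  9.46176154e-01  3.23650864e-01 -8.45391289e+01]
 [ 0.00000000e+00  0.00000000e+00  0.00000000e+00  1.00000000e+00]]
```

View pics/scene0.png

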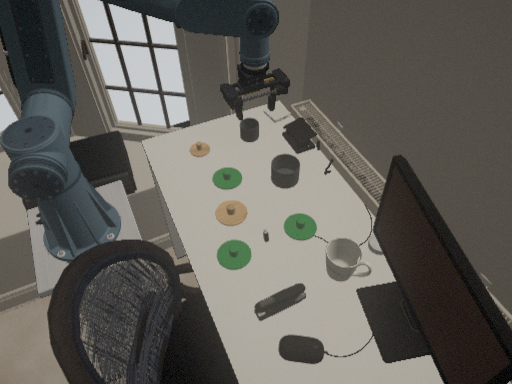

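View pics/side0.png

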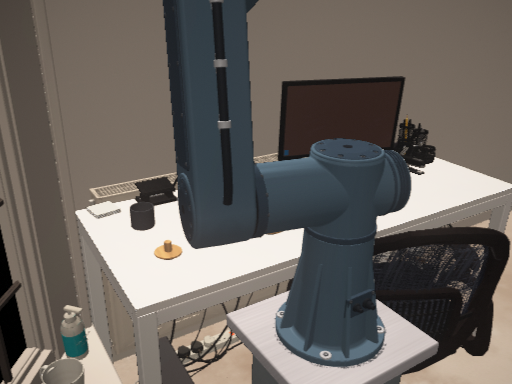

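View pics/wrist0.png

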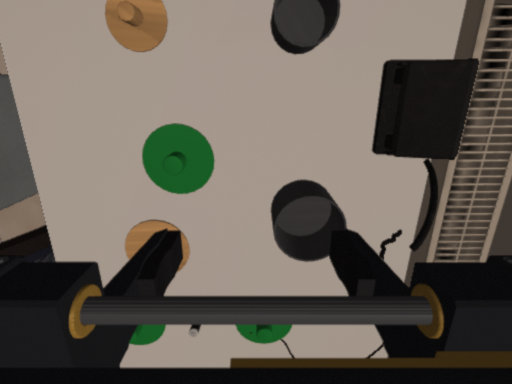

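Run:
```python
import pickle,cv2
s,d=pickle.load(open("f0.pkl","rb"))
im=d["scene"]["image"]
c=im[120:280,180:380];cv2.imwrite("pics/crop0.png",cv2.resize(c,None,fx=4,fy=3.75,interpolation=cv2.INTER_CUBIC)[:600,:800])
```

```text
(no output)
```

View pics/crop0.png

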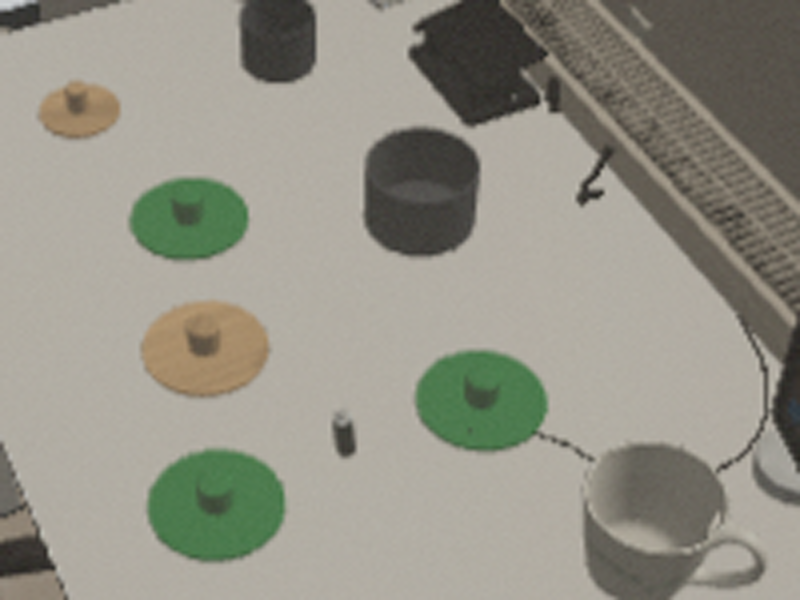

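```bash
cat > h.py <<'E'
import numpy as np,cv2,pickle
from scipy.optimize import minimize
SH={"wide_lid":[(40,36,0,8),(49,49,8,13),(13,13,13,41)],"small_lid":[(36,36,8,13),(10,10,13,41)],
"wide_pot":[(46,46,0,70)],"small_pot":[(34,34,0,60)],"battery":[(7,7,0,50)],"green":[(49,49,8,13),(13,13,13,41)]}
SH["wide_lid"]=[(36,40,0,8),(49,49,8,13),(13,13,13,41)]
def view(f,s=None):
    if "view" in f: return f["view"]
    T=np.eye(4);T[:3,:3]=s["orientation"];T[:3,3]=s["position"]
    return np.linalg.inv(T@f["mount"])
def proj(P,f,V):
    c=np.asarray(P)@V[:3,:3].T+V[:3,3]
    return np.c_[f["fx"]*c[:,0]/c[:,2]+f["cx"],f["fy"]*c[:,1]/c[:,2]+f["cy"]]
a=np.linspace(0,2*np.pi,48,endpoint=False)
def render(name,x,y,z,f,V,k=4):
    m=np.zeros((384*k,512*k),np.uint8)
    for r0,r1,z0,z1 in SH[name]:
        P=np.r_[np.c_[x+r0*np.cos(a),y+r0*np.sin(a),0*a+z+z0],np.c_[x+r1*np.cos(a),y+r1*np.sin(a),0*a+z+z1]]
        p=((proj(P,f,V)+.5)*k).astype(np.float32)
        cv2.fillPoly(m,[np.int32(np.round(cv2.convexHull(p)))],255)
    return cv2.resize(m,(512,384),interpolation=cv2.INTER_AREA)/255.
def ray(u,v,z,f,V):
    R,t=V[:3,:3],V[:3,3];o=-R.T@t
    d=R.T@np.array([(u-f["cx"])/f["fx"],(v-f["cy"])/f["fy"],1]);return o+d*(z-o[2])/d[2]
def fit(name,mask,x0,f,V,z=0):
    g=cv2.GaussianBlur(mask.astype(float),(0,0),.7)
    c=lambda p:((cv2.GaussianBlur(render(name,p[0],p[1],z,f,V),(0,0),.7)-g)**2).sum()
    r=minimize(c,x0,method="Nelder-Mead",options=dict(initial_simplex=[x0,[x0[0]+12,x0[1]],[x0[0],x0[1]+12]],xatol=.1,fatol=.1))
    return r.x,r.fun
def comp(m,u,v):
    n,l,st,c=cv2.connectedComponentsWithStats(m.astype(np.uint8));
    w=l[v-4:v+5,u-4:u+5];w=w[w>0]
    return l==np.bincount(w).argmax()
def masks(im):
    h=cv2.cvtColor(im,cv2.COLOR_BGR2HSV);H,S,V=[h[...,i].astype(int) for i in range(3)]
    return dict(orange=(H>8)&(H<22)&(S>80)&(V>50),green=(H>45)&(H<80)&(S>90),dark=(V<95))
E
python3 - <<'E'
from h import *
s,d=pickle.load(open("f0.pkl","rb"))
f=d["scene"];V=view(f);M=masks(f["image"])
for n,col,u,v in[("wide_lid","orange",231,212),("small_lid","orange",200,151),("wide_pot","dark",285,175),("small_pot","dark",250,130),("battery","dark",266,236),("green","green",227,178),("green","green",234,254),("green","green",300,227)]:
    m=comp(M[col],u,v); x0=ray(u,v,{"wide_pot":35,"battery":20}.get(n,10),f,V)[:2]
    x,c=fit(n,m,x0,f,V); print(n,m.sum(),x.round(1),round(c,1))
for u,v in[(342,262),(280,302)]:print(ray(u,v,20,f,V))
E
```

```text
wide_lid 571 [ 423.5 -138.3] 43.0
small_lid 187 [434.5 170.4] 30.1
wide_pot 794 [641.4 -75.6] 35.1
small_pot 74673 [624.8 167.2] 73070.5
battery 30 [ 474.  -275.7] 20.7
green 344 [469.1   1.8] 112.8
green 655 [ 372.4 -279. ] 104.9
green 519 [ 588.5 -275.7] 120.4
[ 627.52910966 -437.90992295   20.        ]
[ 420.07438179 -469.51770887   20.        ]
```

Pixels (scene view): three green look-alikes, at (227,178), (234,254) and (300,227), are to be left alone. The wooden lids are a small one at (200,149) and a large one at (231,212). The large one is the wide lid: it is orange wood and fits a 98 mm plate. The wide pot is at (285,171), the small pot at (250,130) and the battery at (266,236). The enlarged crop confirms all of this. I'll start with the battery.

```bash
python3 -m jog '[[0.0,-0.02,0.04,0,0,0],[0.02,-0.037,0.10,0,0,0],[0.05,-0.055,0.16,0,0,0],[0.07,-0.075,0.21,0,0,0],[0.08,-0.093,0.25,0,0,0],[0.088,-0.1,0.272,0,0,0],[0.088,-0.1,0.276,0,0,0],[0.088,-0.1,0.276,0,0,0]]' 50 10
python3 - <<'E'
from plant import arm
import cv2,pickle
from h import *
s=arm.observe();d={n:arm.grab_frame(n) for n in("wrist","scene")}
pickle.dump((s,d),open("f1.pkl","wb"))
for n in d: cv2.imwrite(f"pics/{n}1.png",d[n]["image"])
f=d["wrist"];V=view(f,s)
for x,y in [(474,-275.7)]:print(proj([[x,y,0],[x,y,50],s["position"]],f,V))
print(s["position"],s["time_s"],proj([[641.4,-75.6,70]],f,V))
E
```

```text
time_s: 1.15
position: [474.8, -275.5, 150.3]
orientation: [[-0.001, 1.0, -0.0], [0.001, -0.0, -1.0], [-1.0, -0.001, -0.001]]
ft_force: [1.0, -0.2, 0.1]
finger_gap: 44.0
[[256.01291041 174.60661949]
 [255.98357716 189.36121084]
 [257.2498696  244.10922933]]
[ 474.81508271 -275.5040243   150.28664256] 1.15 [[520.56266934 -99.83488749]]
```

View pics/wrist1.png

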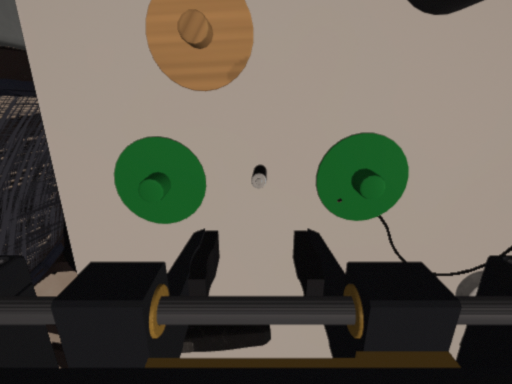

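View pics/scene1.png

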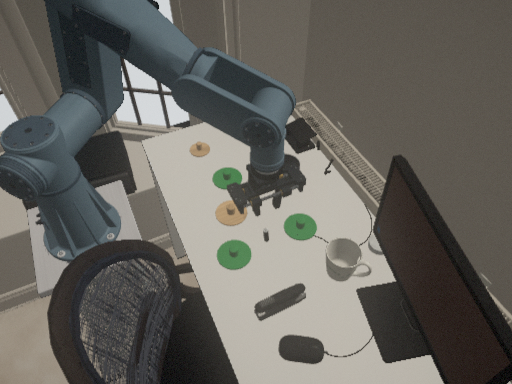

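Run:
```python
from h import *
s,d=pickle.load(open("f1.pkl","rb"))
f=d["wrist"];V=view(f,s)
c=cv2.resize(f["image"][150:200,230:290],None,fx=10,fy=10,interpolation=cv2.INTER_CUBIC)
g=cv2.resize(d["scene"]["image"][222:247,252:282],None,fx=10,fy=10,interpolation=cv2.INTER_CUBIC)
o=np.zeros((500,900,3),np.uint8);o[:,:600]=c;o[:250,600:]=g;cv2.imwrite("pics/b1.png",cv2.resize(o,(792,440)))
M=masks(f["image"])
for n,col,u,v in[("wide_lid","orange",200,50),("green","green",160,165),("green","green",362,165)]:
    m=comp(M[col],u,v);x,cc=fit(n,m,ray(u,v,10,f,V)[:2],f,V);print(n,m.sum(),x.round(1),round(cc,1))
print(ray(259,181,50,f,V))
f=d["scene"];V=view(f);print(proj([[474,-275.7,0],[474,-275.7,50],[474,-270,0],[474,-270,50]],f,V),ray(266,231,50,f,V))
```

```text
wide_lid 8262 [ 422.8 -139.1] 38.3
green 6161 [ 371.3 -280.6] 139.6
green 6244 [ 586.4 -277.3] 159.0
[ 476.79060762 -267.53918822   50.        ]
[[265.51701736 241.83629491]
 [265.62005571 231.81666855]
 [264.65734094 240.36874848]
 [264.73235815 230.33123992]] [ 476.20920559 -273.63295738   50.        ]
```

View pics/b1.png

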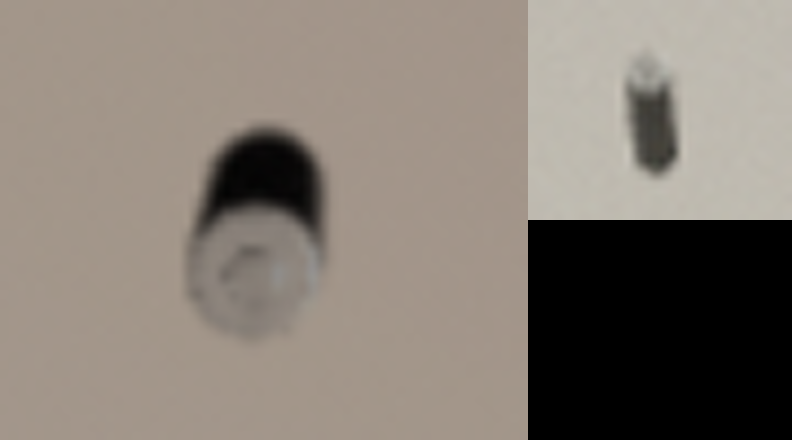

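Run:
```python
from h import *
s,d=pickle.load(open("f1.pkl","rb"))
f=d["wrist"];V=view(f,s);print(ray(258.5,180.2,50,f,V),ray(259.8,170,0,f,V))
f=d["scene"];V=view(f);print(ray(265,229.7,50,f,V),ray(265.9,239.9,0,f,V))
```

```text
[ 476.32736746 -266.76662378   50.        ] [ 478.1544589  -270.45799682    0.        ]
[ 475.6455871  -268.35922567   50.        ] [ 477.99614871 -270.09209913    0.        ]
```

Battery at about (477, -269), top at pixel (259,181) in the wrist view. Descending to grip it.

```bash
python3 -m jog '[[0.0,0.002,-0.0065,0,0,0],[0.03,0.002,-0.0065,0,0,0],[0.06,0.002,-0.0065,0,0,0],[0.09,0.002,-0.0065,0,0,0],[0.11,0.002,-0.0065,0,0,0],[0.122,0.002,-0.0065,0,0,0],[0.124,0.002,-0.0065,0,0,0]]' 50 10
python3 - <<'E'
from plant import arm
import cv2
cv2.imwrite("pics/w2.png",arm.grab_frame("wrist")["image"])
E
```

```text
time_s: 2.12
position: [477.1, -267.6, 26.1]
orientation: [[-0.001, 1.0, 0.002], [0.001, 0.002, -1.0], [-1.0, -0.001, -0.001]]
ft_force: [-0.1, 0.7, 1.0]
finger_gap: 43.6
```

View pics/w2.png

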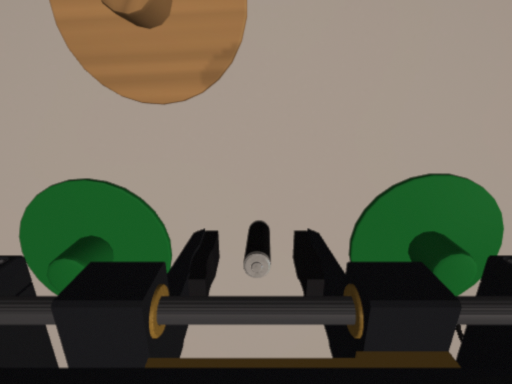

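Battery at (258,255) is between the fingers and centred. Closing.

```bash
python3 -m jog '[[0,0,0,0,0,0],[0,0,0,0,0,0],[0,0,0,0,0,0],[0,0,0,0,0,0],[0,0,0,0,0,0]]' 0 12
python3 -m jog '[[-0.01,0,0,0,0,0],[-0.04,0,0,0,0,0],[-0.08,0,0,0,0,0],[-0.11,0,0,0,0,0],[-0.11,0,0,0,0,0]]'
python3 - <<'E'
from plant import arm
import cv2
cv2.imwrite("pics/w3.png",arm.grab_frame("wrist")["image"])
E
```

```text
time_s: 2.8
position: [477.5, -268.3, 26.9]
orientation: [[-0.0, 1.0, 0.002], [-0.0, 0.002, -1.0], [-1.0, -0.0, 0.0]]
ft_force: [-0.1, 0.3, 3.6]
finger_gap: 13.5
time_s: 3.42
position: [479.1, -269.5, 140.0]
orientation: [[0.004, 1.0, 0.002], [-0.004, 0.002, -1.0], [-1.0, 0.004, 0.004]]
ft_force: [-0.1, -0.1, -0.7]
finger_gap: 13.9
```

View pics/w3.png

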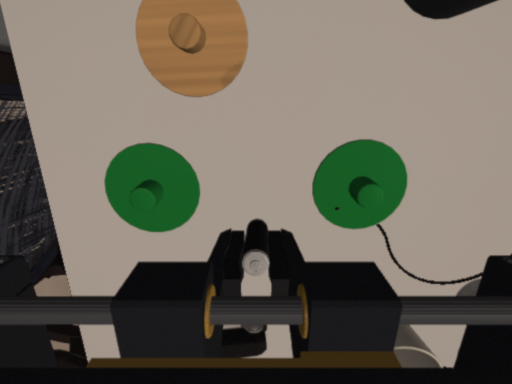

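```bash
python3 -m jog '[[-0.01,0.03,-0.036,0,0,0],[-0.01,0.06,-0.072,0,0,0],[-0.01,0.09,-0.108,0,0,0],[-0.01,0.12,-0.144,0,0,0],[-0.01,0.145,-0.175,0,0,0],[-0.01,0.16,-0.19,0,0,0],[-0.01,0.163,-0.193,0,0,0],[-0.01,0.163,-0.193,0,0,0]]'
python3 - <<'E'
from plant import arm
import cv2,pickle
from h import *
s=arm.observe();d={n:arm.grab_frame(n) for n in("wrist","side","scene")}
pickle.dump((s,d),open("f4.pkl","wb"))
for n in d: cv2.imwrite(f"pics/{n}4.png",d[n]["image"])
f=d["wrist"];V=view(f,s);im=f["image"].copy()
for z in(0,70):
  for x,y in zip(641.4+46*np.cos(a),-75.6+46*np.sin(a)):
    p=proj([[x,y,z]],f,V)[0];cv2.circle(im,tuple(int(t) for t in p),1,(0,0,255),-1)
cv2.imwrite("pics/w4o.png",im);print(s["position"],s["orientation"])
E
```

```text
time_s: 4.47
position: [640.0, -76.1, 147.2]
orientation: [[0.0, 1.0, 0.001], [-0.002, 0.001, -1.0], [-1.0, 0.0, 0.002]]
ft_force: [0.3, 0.3, -0.6]
finger_gap: 13.6
[640.01435364 -76.11995511 147.1936327 ] [[ 2.85155203e-04  9.99998956e-01  1.41654813e-03]
 [-1.97594857e-03  1.41710887e-03 -9.99997044e-01]
 [-9.99998007e-01  2.82355334e-04  1.97635060e-03]]
```

View pics/w4o.png

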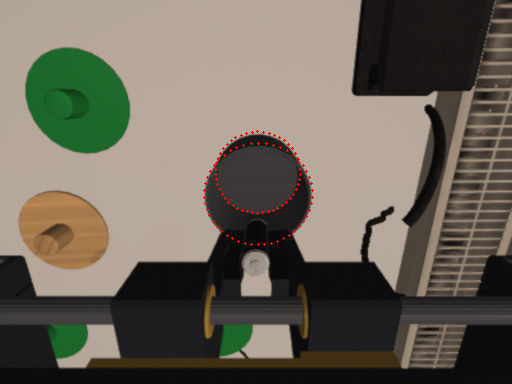

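View pics/scene4.png

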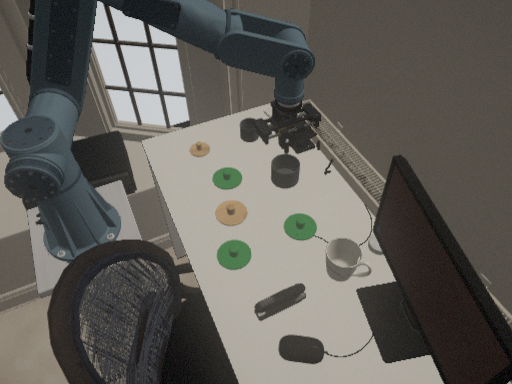

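```bash
python3 -m jog '[[0.02,0.0015,0,0,0,0],[0.05,0.0015,0.0005,0,0,0],[0.08,0.0015,0.0005,0,0,0],[0.1,0.0015,0.0005,0,0,0],[0.108,0.0015,0.0005,0,0,0],[0.112,0.0015,0.0005,0,0,0],[0.113,0.0015,0.0005,0,0,0],[0.114,0.0015,0.0005,0,0,0],[0.114,0.0015,0.0005,0,0,0]]'
```

```text
time_s: 5.75
position: [642.1, -77.4, 34.5]
orientation: [[0.002, 1.0, 0.001], [-0.002, 0.001, -1.0], [-1.0, 0.002, 0.002]]
ft_force: [0.1, 0.4, -0.2]
finger_gap: 13.7
```

```bash
python3 -m jog '[[0.001,0,0,0,0,0],[0.002,0,0,0,0,0],[0.003,0,0,0,0,0],[0.003,0,0,0,0,0]]'
```

```text
time_s: 6.25
position: [642.4, -77.4, 31.9]
orientation: [[0.003, 1.0, 0.0], [-0.003, 0.0, -1.0], [-1.0, 0.003, 0.003]]
ft_force: [0.1, 0.8, 3.9]
finger_gap: 13.6
```

Contact at 3.9 N, so the battery is on the floor. Releasing inside the pot, opening only a little.

```bash
python3 -m jog '[[0,0,0,0,0,0],[0,0,0,0,0,0],[0,0,0,0,0,0]]' 28
python3 -m jog '[[-0.005,0,0,0,0,0],[-0.02,0,0,0,0,0],[-0.05,0,0,0,0,0],[-0.09,0,0,0,0,0],[-0.115,0,0,0,0,0],[-0.12,0,0,0,0,0]]'
python3 - <<'E'
from plant import arm
import cv2,pickle
from h import *
s=arm.observe();d={n:arm.grab_frame(n) for n in("wrist","scene")}
pickle.dump((s,d),open("f5.pkl","wb"))
for n in d: cv2.imwrite(f"pics/{n}5.png",d[n]["image"])
f=d["wrist"];V=view(f,s);im=f["image"].copy()
for z in(0,70):
  for x,y in zip(641.4+46*np.cos(a),-75.6+46*np.sin(a)):
    p=proj([[x,y,z]],f,V)[0];cv2.circle(im,tuple(int(t) for t in p),1,(0,0,255),-1)
o=np.vstack([im]);cv2.imwrite("pics/w5o.png",o);print(s["position"],s["orientation"])
E
```

```text
time_s: 6.62
position: [642.2, -77.4, 31.6]
orientation: [[0.002, 1.0, 0.0], [-0.002, 0.0, -1.0], [-1.0, 0.002, 0.002]]
ft_force: [-0.6, 0.1, 0.5]
finger_gap: 24.7
time_s: 7.38
position: [643.6, -77.5, 155.2]
orientation: [[0.008, 1.0, 0.001], [-0.004, 0.001, -1.0], [-1.0, 0.008, 0.004]]
ft_force: [0.5, -0.2, -0.3]
finger_gap: 24.3
[643.55890611 -77.536289   155.17805769] [[ 7.61952381e-03  9.99970798e-01  5.88729464e-04]
 [-4.04208509e-03  6.19541397e-04 -9.99991639e-01]
 [-9.99962802e-01  7.61708040e-03  4.04668766e-03]]
```

View pics/w5o.png

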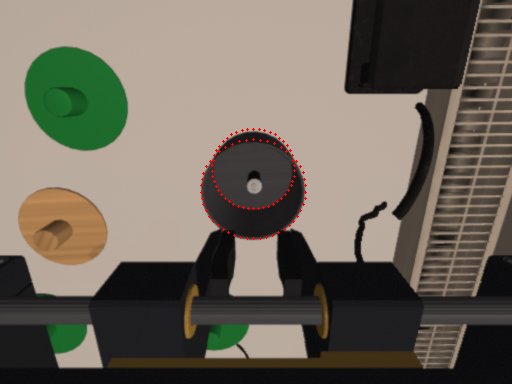

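The wrist view shows the battery upright inside the wide pot at (254,185), below the rim, with the pot still on my overlay. Now the wide wooden lid.

```bash
python3 -m jog '[[0,-0.03,0.008,0,0,0],[0,-0.07,0.02,0,0,0],[0,-0.11,0.031,0,0,0],[0.01,-0.15,0.042,0,0,0],[0.03,-0.185,0.052,0,0,0],[0.045,-0.21,0.058,0,0.1,-0.2],[0.053,-0.219,0.061,0,0.2,-0.4],[0.055,-0.22,0.061,0,0.2,-0.4],[0.055,-0.22,0.061,0,0.2,-0.4]]' 60
python3 - <<'E'
from plant import arm
import cv2,pickle
from h import *
s=arm.observe();d={n:arm.grab_frame(n) for n in("wrist","scene")}
pickle.dump((s,d),open("f6.pkl","wb"))
f=d["wrist"];V=view(f,s);im=f["image"].copy();M=masks(im)
m=comp(M["orange"],*[int(t) for t in proj([[423,-139,13]],f,V)[0]])
x,c=fit("wide_lid",m,np.array([423.,-139]),f,V);print("lid",x,c)
for r,z in((49,13),(13,41)):
  for X,Y in zip(x[0]+r*np.cos(a),x[1]+r*np.sin(a)):
    p=proj([[X,Y,z]],f,V)[0];cv2.circle(im,tuple(int(t) for t in p),1,(0,0,255),-1)
cv2.imwrite("pics/w6o.png",im);print(s["position"],s["orientation"])
f=d["scene"];V=view(f);m=comp(masks(f["image"])["dark"],285,175)
print("pot scene",m.sum(),fit("wide_pot",m,np.array([641.,-76]),f,V))
E
```

```text
time_s: 8.6
position: [423.3, -138.6, 97.0]
orientation: [[-0.003, 1.0, 0.001], [0.0, 0.001, -1.0], [-1.0, -0.003, -0.0]]
ft_force: [0.1, -0.8, -0.4]
finger_gap: 52.8
lid [ 422.52523782 -139.79258682] 89.63266215936495
[ 423.26067754 -138.56612264   96.99616383] [[-2.71506285e-03  9.99996082e-01  6.82050783e-04]
 [ 4.40341619e-04  6.83248790e-04 -9.99999670e-01]
 [-9.99996217e-01 -2.71476162e-03 -4.42194957e-04]]
pot scene 771 (array([641.72335887, -74.64151442]), np.float64(48.34333458452526))
```

View pics/w6o.png

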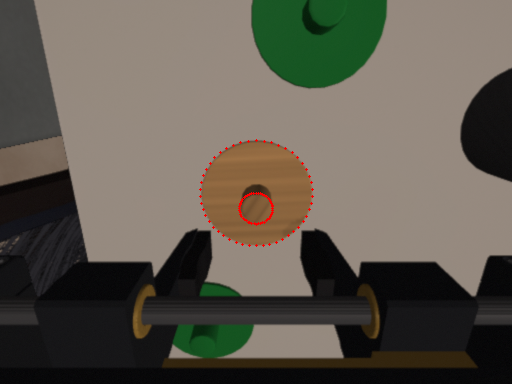

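Overlay matches: lid centred at (257,193) with the knob at (256,208), between the fingers. Descending.

```bash
python3 -m jog '[[0.02,-0.0005,0.0005,0,0,0.1],[0.045,-0.0005,0.0005,0,0,0.1],[0.065,-0.0005,0.0005,0,0,0.1],[0.075,-0.0005,0.0005,0,0,0.1],[0.078,-0.0005,0.0005,0,0,0.1],[0.079,-0.0005,0.0005,0,0,0.1],[0.079,-0.0005,0.0005,0,0,0.1]]'
python3 - <<'E'
from plant import arm
import cv2
cv2.imwrite("pics/w7.png",arm.grab_frame("wrist")["image"])
E
```

```text
time_s: 9.57
position: [423.3, -139.3, 18.9]
orientation: [[0.0, 1.0, 0.001], [-0.001, 0.001, -1.0], [-1.0, 0.0, 0.001]]
ft_force: [0.2, -0.3, -0.0]
finger_gap: 52.8
```

View pics/w7.png

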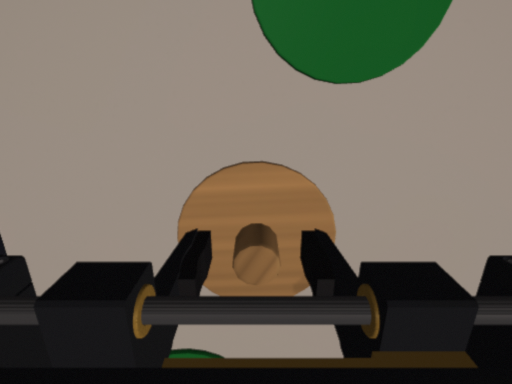

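```bash
python3 -m jog '[[0,0,0,0,0,0],[0,0,0,0,0,0],[0,0,0,0,0,0],[0,0,0,0,0,0],[0,0,0,0,0,0]]' 0 25
python3 -m jog '[[-0.005,0,0,0,0,0],[-0.02,0,0,0,0,0],[-0.05,0,0,0,0,0],[-0.09,0,0,0,0,0],[-0.13,0,0,0,0,0],[-0.14,0,0,0,0,0],[-0.14,0,0,0,0,0]]'
python3 - <<'E'
from plant import arm
import cv2
for n in("wrist","scene"):cv2.imwrite(f"pics/{n}8.png",arm.grab_frame(n)["image"])
E
```

```text
time_s: 10.25
position: [423.3, -139.4, 18.9]
orientation: [[0.001, 1.0, 0.001], [-0.001, 0.001, -1.0], [-1.0, 0.001, 0.001]]
ft_force: [-0.6, -0.7, 2.9]
finger_gap: 24.8
time_s: 11.12
position: [423.3, -139.3, 159.3]
orientation: [[0.002, 1.0, 0.001], [-0.001, 0.001, -1.0], [-1.0, 0.002, 0.001]]
ft_force: [-0.2, 0.5, -1.4]
finger_gap: 25.2
```

View pics/wrist8.png

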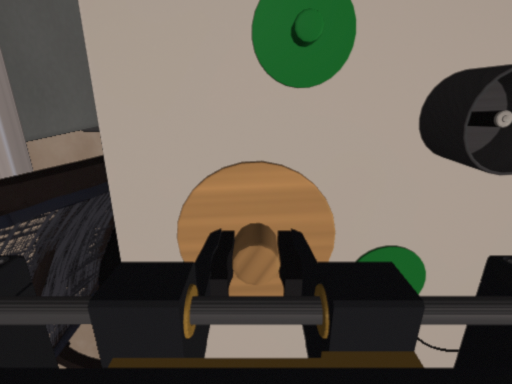

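View pics/scene8.png

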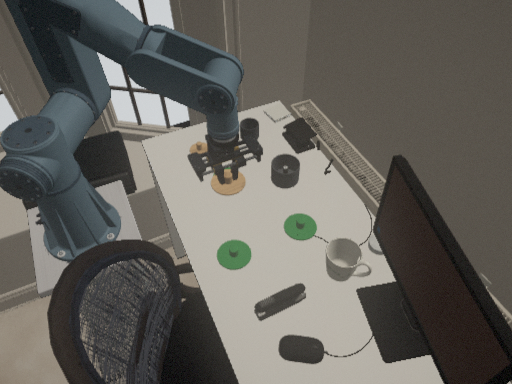

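Lid is held level (plate at (257,230) in the wrist view) and lifted clear. Carrying it over the pot.

```bash
python3 -m jog '[[0,0.02,-0.006,0,0,0],[0,0.05,-0.014,0,0,0],[0,0.09,-0.026,0,0,0],[0,0.13,-0.038,0,0,0],[0,0.165,-0.048,0,0,0],[0.01,0.195,-0.056,0,0,0],[0.025,0.212,-0.061,0,0,0],[0.038,0.2185,-0.063,0,0,0],[0.042,0.2185,-0.063,0,0,0],[0.042,0.2185,-0.063,0,0,0]]'
python3 - <<'E'
from plant import arm
import cv2,pickle
from h import *
s=arm.observe();d={n:arm.grab_frame(n) for n in("wrist","scene","side")}
pickle.dump((s,d),open("f9.pkl","wb"))
f=d["scene"];V=view(f);p=s["position"];im=cv2.resize(f["image"],None,fx=4,fy=4,interpolation=cv2.INTER_CUBIC)
def dr(x,y,z,r,c):
  for X,Y in zip(x+r*np.cos(a),y+r*np.sin(a)):
    q=(proj([[X,Y,z]],f,V)[0]+.5)*4;cv2.circle(im,tuple(int(t) for t in q),1,c,-1)
dr(641.6,-75.,0,46,(0,255,0));dr(641.6,-75.,70,46,(0,255,0));dr(p[0],p[1],p[2]-18.9+13,49,(0,0,255));dr(p[0],p[1]+1,p[2]-18.9+13,49,(255,0,255))
cv2.imwrite("pics/s9.png",im[100*4:220*4,210*4:360*4]);print(p,s["orientation"])
cv2.imwrite("pics/w9.png",d["wrist"]["image"])
E
```

```text
time_s: 12.48
position: [639.7, -75.6, 114.5]
orientation: [[-0.003, 1.0, 0.001], [0.001, 0.001, -1.0], [-1.0, -0.003, -0.001]]
ft_force: [0.1, 0.3, -1.2]
finger_gap: 25.3
[639.66656529 -75.56541076 114.49168094] [[-3.24903589e-03  9.99994426e-01  7.68596003e-04]
 [ 1.12578224e-03  7.72257298e-04 -9.99999068e-01]
 [-9.99994088e-01 -3.24816759e-03 -1.12828506e-03]]
```

View pics/s9.png

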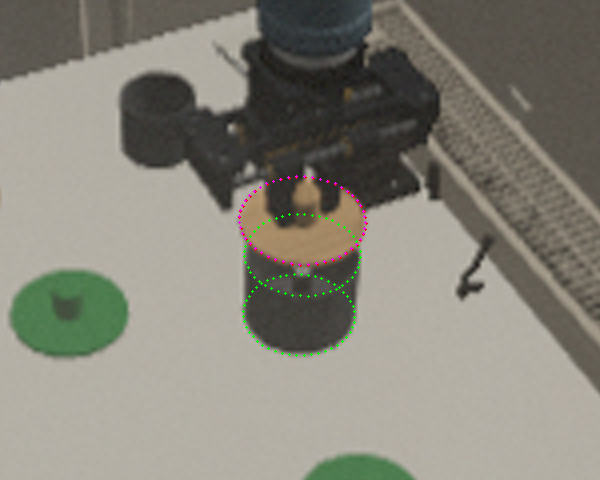

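View pics/w9.png

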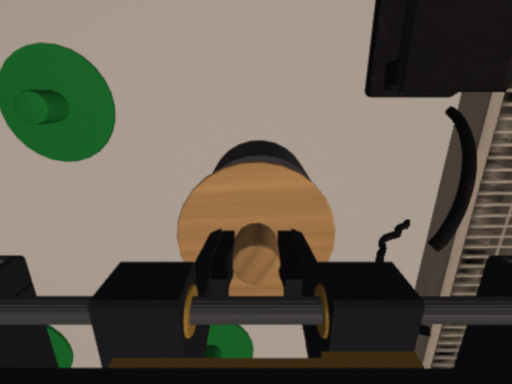

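Red/magenta lid overlay and green pot overlay both agree with the image. The lid is about 2 mm short in x, so I'll correct that and start down slowly.

```bash
python3 -m jog '[[0.004,0.001,0.0005,0,0,0.1],[0.01,0.002,0.0005,0,0,0.15],[0.016,0.002,0.0005,0,0,0.15],[0.02,0.002,0.0005,0,0,0.15],[0.022,0.002,0.0005,0,0,0.15],[0.022,0.002,0.0005,0,0,0.15]]'
python3 - <<'E'
from plant import arm
import cv2,pickle
from h import *
s=arm.observe();d={n:arm.grab_frame(n) for n in("wrist","scene")}
pickle.dump((s,d),open("f10.pkl","wb"))
im=cv2.resize(d["scene"]["image"][125:200,255:315],None,fx=7,fy=7,interpolation=cv2.INTER_CUBIC)
cv2.imwrite("pics/s10.png",im);print(s["position"],s["orientation"],s["ft_force"])
E
```

```text
time_s: 13.38
position: [642.6, -76.3, 93.9]
orientation: [[0.002, 1.0, 0.001], [0.0, 0.001, -1.0], [-1.0, 0.002, -0.0]]
ft_force: [-0.8, -0.6, -2.0]
finger_gap: 25.0
[642.62841578 -76.27074934  93.90452222] [[ 1.90418993e-03  9.99997934e-01  7.11776009e-04]
 [ 4.30416484e-04  7.10957637e-04 -9.99999655e-01]
 [-9.99998094e-01  1.90449564e-03 -4.29061797e-04]] [-0.77237076 -0.6012805  -1.97480972]
```

View pics/s10.png

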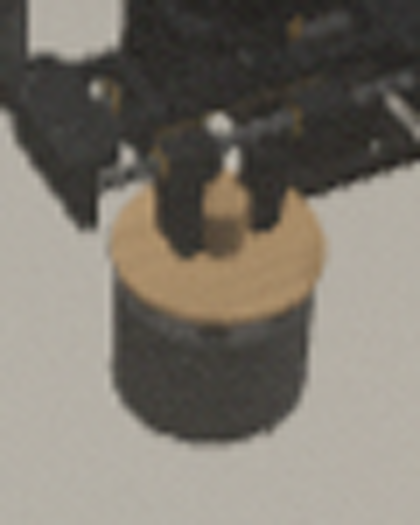

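```bash
python3 -m jog '[[0.002,-0.001,0,0,0,-0.05],[0.004,-0.001,0,0,0,-0.05],[0.006,-0.001,0,0,0,-0.05],[0.008,-0.001,0,0,0,-0.05],[0.0095,-0.001,0,0,0,-0.05],[0.0105,-0.001,0,0,0,-0.05],[0.0105,-0.001,0,0,0,-0.05]]'
```

```text
time_s: 14.35
position: [641.8, -76.3, 83.7]
orientation: [[0.001, 1.0, 0.001], [0.0, 0.001, -1.0], [-1.0, 0.001, -0.0]]
ft_force: [-0.9, 0.1, -1.3]
finger_gap: 25.1
```

No contact yet, and the plug has entered the mouth freely. Going down 1 mm at a time from here.

```bash
python3 -m jog '[[0.0005,0,0,0,0,0],[0.001,0,0,0,0,0],[0.0015,0,0,0,0,0],[0.002,0,0,0,0,0],[0.002,0,0,0,0,0]]'
python3 -m jog '[[0.0003,0,0,0,0,0],[0.0006,0,0,0,0,0],[0.001,0,0,0,0,0],[0.001,0,0,0,0,0]]'
```

```text
time_s: 14.98
position: [641.8, -76.3, 81.6]
orientation: [[0.001, 1.0, 0.001], [0.0, 0.001, -1.0], [-1.0, 0.001, -0.0]]
ft_force: [-0.2, -0.2, -2.0]
finger_gap: 24.9
time_s: 15.48
position: [641.8, -76.3, 81.0]
orientation: [[0.001, 1.0, 0.001], [0.0, 0.001, -1.0], [-1.0, 0.001, -0.0]]
ft_force: [-2.2, 0.4, 2.3]
finger_gap: 25.4
```

```bash
python3 -m jog '[[0.0003,0,0,0,0,0],[0.0005,0,0,0,0,0],[0.0005,0,0,0,0,0]]'
python3 -m jog '[[0,0,0,0,0,0],[0,0,0,0,0,0],[0,0,0,0,0,0],[0,0,0,0,0,0]]' 55
python3 -m jog '[[-0.003,0,0,0,0,0],[-0.015,0,0,0,0,0],[-0.04,0,0,0,0,0],[-0.08,0,0,0,0,0],[-0.12,0,0,0,0,0],[-0.13,0,0,0,0,0],[-0.13,0,0,0,0,0]]'
python3 - <<'E'
from plant import arm
import cv2,pickle
from h import *
s=arm.observe();d={n:arm.grab_frame(n) for n in("wrist","scene","side")}
pickle.dump((s,d),open("f11.pkl","wb"))
for n in d: cv2.imwrite(f"pics/{n}11.png",d[n]["image"])
cv2.imwrite("pics/s11.png",cv2.resize(d["scene"]["image"][125:200,235:335],None,fx=7,fy=7,interpolation=cv2.INTER_CUBIC))
for n in("scene","wrist"):
    f=d[n];V=view(f,s);q=proj([[642,-76,75]],f,V)[0]
    m=comp(masks(f["image"])["orange"],int(q[0]),int(q[1]))
    SH["L"]=[(49,49,8,13),(13,13,13,41)]
    for z in(59,62,65):print(n,z,m.sum(),fit("L",m,np.array([642.,-76]),f,V,z))
E
```

```text
time_s: 15.85
position: [641.8, -76.3, 81.0]
orientation: [[0.001, 1.0, 0.001], [0.0, 0.001, -1.0], [-1.0, 0.001, -0.0]]
ft_force: [-3.3, 1.0, 5.2]
finger_gap: 24.9
time_s: 16.35
position: [641.8, -76.4, 80.9]
orientation: [[0.001, 1.0, 0.001], [0.0, 0.001, -1.0], [-1.0, 0.001, -0.0]]
ft_force: [0.3, 0.2, -0.1]
finger_gap: 48.6
time_s: 17.23
position: [641.9, -76.4, 211.5]
orientation: [[0.003, 1.0, 0.001], [-0.0, 0.001, -1.0], [-1.0, 0.003, 0.0]]
ft_force: [0.1, 0.1, -1.2]
finger_gap: 48.5
scene 59 489 (array([641.77303782, -73.59995548]), np.float64(29.44052398752419))
scene 62 489 (array([640.7581501 , -76.25949764]), np.float64(31.65933968138113))
scene 65 489 (array([640.04816745, -78.52908427]), np.float64(33.79047455606955))
wrist 59 6403 (array([640.45293265, -76.87942313]), np.float64(8.944505164713448))
wrist 62 6403 (array([640.29965479, -76.14930608]), np.float64(46.49689745694791))
wrist 65 6403 (array([640.11384107, -75.60107105]), np.float64(131.89900403404283))
```

View pics/s11.png

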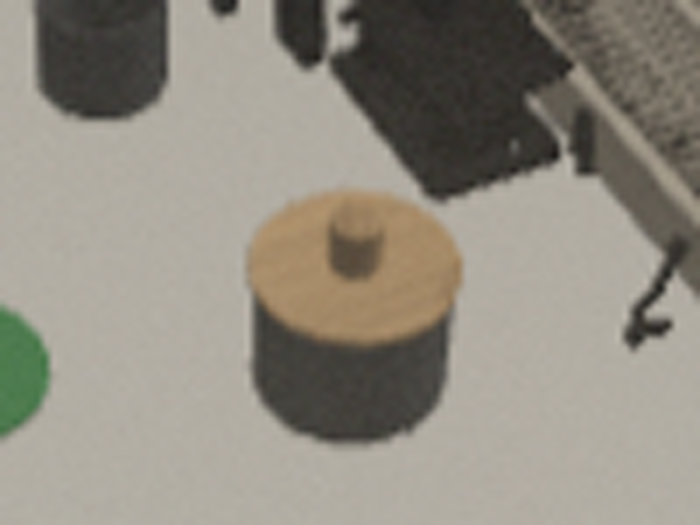

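View pics/wrist11.png

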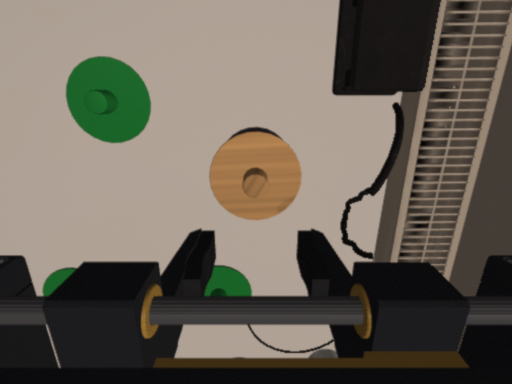

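View pics/side11.png

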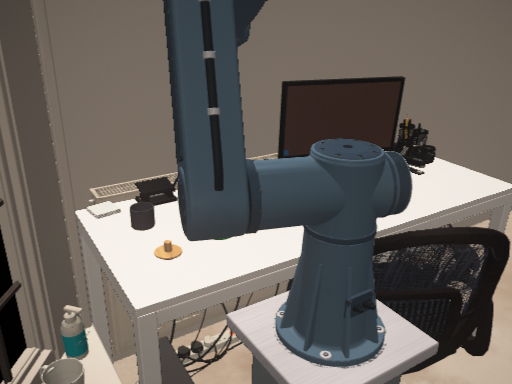

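Run:
```python
from h import *
d0=pickle.load(open("f0.pkl","rb"))[1]["scene"]["image"].astype(int);d=pickle.load(open("f11.pkl","rb"))[1]
d1=d["scene"]["image"].astype(int)
df=np.abs(d0-d1).max(2)>40
n,l,st,c=cv2.connectedComponentsWithStats(df[120:,140:].astype(np.uint8))
for i in range(1,n):
    if st[i,4]>6:print(st[i]+[140,120,0,0,0])
f=d["scene"];V=view(f);k=8
im=cv2.resize(f["image"],None,fx=k,fy=k,interpolation=cv2.INTER_CUBIC)
for z,r,x,y in((75,49,641.3,-75.3),(70,49,641.3,-75.3),(0,46,641.4,-75.6),(103,13,641.3,-75.3)):
  for X,Y in zip(x+r*np.cos(a),y+r*np.sin(a)):
    q=(proj([[X,Y,z]],f,V)[0]+.5)*k;cv2.circle(im,tuple(int(t) for t in q),1,(0,0,255),-1)
cv2.imwrite("pics/s12.png",im[140*k:195*k,255*k:315*k])
```

```text
[261 120  12   8  47]
[274 120  10  15 109]
[270 152  31  22 464]
[215 201  32  25 622]
[263 230   6  12  52]
```

View pics/s12.png

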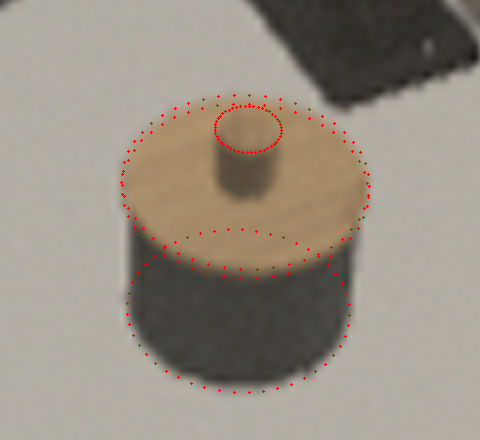

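The overlay of the seated pose fits the plate, the knob top and the pot base. Compared with the first picture, only the lid, the battery and the gripper have changed. Handing in.

Run:
```python
from plant import arm
print(arm.finish_job())
```

```text
the job is handed in; nothing more can be done
None
```

The battery is in the wide pot and the pot is closed with the large wooden lid. The job was handed in at about 17.4 s of the 59 s allowed.

- **Battery:** I set it on the pot floor at about 4 N and released it there. The wrist picture showed it standing upright, with its top below the rim.
- **Lid:** I lowered it plug down, in steps of 1 to 2 mm at the end. It met the rim at a tool height of 81.0 mm, against 80.9 mm expected for fully seated. Contact reached about 5 N before I let go, and the arm then backed off 130 mm.
- **Last checks:** In the final scene picture, the overlay of the seated, level lid matched the plate and knob. The pot base was where it started. Comparing the first and last pictures showed changes only at the lid, the battery and the gripper, so the small lid, mug and stapler were not disturbed. The gripper may have hidden part of the small pot, but no move went near it.
- **Where the checks disagreed:** The wrist view fitted a lid height of 59 mm best, against 62 mm nominal; the scene view could not separate the two. I put this down to calibration error, because the contact height agreed with full seating. The side view of the pot was blocked by the arm, so it could not confirm that the lid is level.

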